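# Turn the tube rotator until the red-capped tube is on top

## Task

Turn the wheel of the tube rotator on its axle until the red-capped tube is at the very top of the wheel, in line with the yellow tab behind it, so that it can be taken out next. Then let go and leave the wheel at rest there; do not disturb the white tub of caps beside it.

Things in the scene. Friction and masses are not known exactly. Their poses are not given: they have to be found in the camera images.
- rotator: tube rotator, fixed: grey foot 120x130x22 mm, white motor housing behind the wheel, yellow tab on a post behind its top (to 257 mm). The upright white wheel (194 mm across, 8 thick) turns on a level axle 140 mm above the origin, which is on the bench under the wheel's centre. x along the axle, away from the robot, y left, z up. The front, with four tubes clipped fast in it, looks to -x
- wheel (a joint): wheel angle, rad: 0 with the red-capped tube at the top, growing clockwise seen from the robot (top towards rotator -y). No stops: 2 pi is the top again. Balanced, turns stiffly (0.12 N m friction), stays where left. Tubes are a quarter turn apart; clockwise: red, blue, white, green cap. A tube at the top or side can be pinched from above and led round in an arc
- red_tube (a point): point on the red-capped tube's axis, 62 mm in front of the wheel's middle plane (-x), 75 mm from the axle; good place to pinch, clear of the wheel. z points from the axle to this tube. All four tubes alike: along -x, white, 16 mm across, bare from 20 to 90 mm before that plane, then a coloured cap 20 mm across to 108 mm; black clip behind
- tub: open white tub of vial caps, 62 mm across, 35 mm high, loose on the bench in front of the rotator, to the left; origin at the centre of its underside

How it is judged (in metres and radians):
At the end, for the whole second after the job is handed in: the red-capped tube is straight above the axle within 12 degrees (about 15 mm sideways), and the wheel is at rest (angle between red_tube's own z axis and vertical below 0.21 rad and velocity of joint wheel between -0.05 and 0.05 rad/s); the robot touches nothing.
It fails at once if the tub of caps is pushed more than 20 mm or tipped (distance of tub from where it was at the start of the episode above 0.02 m or angle between tub's own z axis and vertical above 0.35 rad).
It also fails if it takes over 40 s, if anything falls off the work surface, if the arm or the gripper's body presses on something with over 40 N, if the wrist force passes 120 N, or if a joint passes its speed limit or range.

## Robot

A 6-joint arm with a two-finger parallel gripper is mounted at the origin on a cart in front of the work surface, level with it; the furniture and walls round the work are solid. World frame = base frame: x ahead of the robot, y to its left, z up, the work surface at z = 0. Lengths are in mm, angles in rad, forces in N, time in s.
With the tool pointing down it reaches from about 350 to 875 mm from the base axis. Payload 4.2 kg.
Tool frame: the origin (TCP) lies at the very end of the fingers, on their centre line; the grasp point (between the pads) lies 19 mm behind it; z points along the fingers, y is the line along which they close (so a half turn about z gives the same grasp; the last joint's range is limited). The gripper opens to 85 mm and grips with 20 to 120 N. Pads are 22 mm wide; open, the fingers measure 114 mm over their backs; the gripper's body (76 mm by 85 mm) begins 54 mm behind the grasp point. The pads swing forward as they close: fully open they stand 13 mm farther back than shut.
Start: joints at [-0.949, 0.385, 0.008, 0, -1.194, -0.259], TCP at [221.822, -584.289, 231.312] pointing down, gripper open.
Joint ranges: [-3.14, 3.14], [-1.21, 2.06], [-1.07, 1.41], [-3.16, 2.05], [-2.99, -0.16], [-3.1, 3.1]. Speed limits (rad/s): [2.79, 2.79, 3.14, 3.14, 3.14, 3.14].

## Interface

Orientations are given as a unit quaternion [x, y, z, w].
In Python, from bench import arm gives the robot as it stands. The module is installed in compiled form; this text tells all that it offers.
- The arm moves only by the tool drive_tool, never from a script. Its argument "targets" is a list of rows, each a list of 5 numbers: the closure, from -1 (fully open) to 1 (shut), then the shift along the tool's x, y, z in mm, then the turn about the tool's z in degrees. In form: [[grip, tx, ty, tz, roll], ...]. A call has 1 to 12 rows; each row is the pose to reach, as a shift and turn from the pose commanded when the call began, along the tool's axes at that moment; what a row does not reach only later rows make up. A row lasts 1/10 s, in which the tool goes at most 50 mm and 8.59 degrees, less where a joint would pass 70% of its speed; a pose out of reach is approached as far as the arm can. A call with a gripper value outside its range is refused whole. The fingers move at their own pace and stop on an object; the grip force is fixed at half the most. Time passes only in rows, so rows that repeat a pose let the fingers close. It gives the time, the measured TCP pose, the force, the opening and the grip force at its end, in the units of the state.
- arm.read_state(): the state, without advancing time (a new reading comes with each control period).
- arm.get_image(name): name is "side" or "top" or "wrist"; returns the picture (420x560x3 uint8, blue, green, red); there is no depth.
- arm.camera_params(name): a dict with "fov_y" (degrees; the focal length in pixels is half the picture's height over the tangent of half this angle, whatever the lens; pixels are square), "cx", "cy" (the principal point, pixels), "rvec" (rotation vector, rad) and "tvec" (3), from world to camera coordinates, as OpenCV has them; the wrist camera has in their place "tool_from_camera" (4x4, takes a point from camera to tool coordinates, whose origin is the TCP and whose axes are the flange's). Camera axes: x right, y down, z forward; pixel columns grow to the right and rows downward; lengths in mm; the calibration is good to about 2 mm. A picture is of the moment at which its call begins: read the wrist's pose just before it. camera_params takes no time and is no camera call.
- arm.job_done(): hands the job in; it is judged then, once.
The state is a dict: "clock": time; "joints": joint angles; "joint_vel": joint speeds; "joint_efforts": joint torques, N m; "position": TCP position; "ee_rot": TCP orientation; "contact_force": force on the tool from outside, world axes, zero at the start; "wrist_torque": the same for the moment, N m; "gripper_width": finger opening in mm; "grasp_force": force on a finger pad.
Only numpy, scipy, OpenCV 4.12 (cv2) and the standard library are available. Lean on these libraries where they do the work, as an engineer would, in place of code of your own. Each camera call takes 0.05 s, during which the arm holds its last target. There are 200 camera calls.

## Working session

There is one attempt and no reset: what is moved stays moved. The work goes in short steps, Python scripts to look and compute and a tool call to move; the robot and the scene stay as the last step left them, time stands still between calls to the robot, and variables do not carry over. Pictures are saved under pics/ and viewed, at most 10 in all, crops included, and the job is handed in when it is done.

Besides the shell and the picture viewer there is one more tool, called as name([rows], argument=value, ...), one row to a line, values as JSON. drive_tool: Moves the arm, as the interface text tells. Its arguments: {"type":"object","properties":{"targets":{"type":"array","items":{"type":"array","items":{"type":"number"}}}},"required":["targets"]}

```bash
mkdir -p pics
python3 - <<'E'
from bench import arm
import cv2
s=arm.read_state();print(s['clock'],s['position'],s['ee_rot'],s['gripper_width'])
for n in("side","top"):
    cv2.imwrite(f"pics/{n}0.png",arm.get_image(n));print(n,arm.camera_params(n))
print(arm.camera_params("wrist"))
E
```

```text
0.0 [ 221.61638309 -583.75190757  230.20707211] [-1.80329411e-01  9.83605644e-01  1.08350332e-03 -2.57814795e-04] 85.45524054831643
side {'fov_y': 53.226055493723905, 'cx': 285.13468414875905, 'cy': 212.5775244997192, 'rvec': array([ 0.6666702 , -2.44729081,  1.39180579]), 'tvec': array([409.84891531, 306.12495741, 623.54850185])}
top {'fov_y': 52.971187055336244, 'cx': 275.0605228723355, 'cy': 208.87966145920782, 'rvec': array([ 2.1813617 , -2.21119653,  0.05127197]), 'tvec': array([-91.39501751, 530.48793407, 982.90505129])}
{'fov_y': 64.89229699178736, 'cx': 279.05324359254223, 'cy': 213.42218215482606, 'tool_from_camera': array([[ 1.74500599e-04, -9.46938467e-01, -3.21414855e-01,
         8.25973380e+01],
       [ 9.99999970e-01,  2.19847023e-04, -1.04789832e-04,
         4.67227626e-01],
       [ 1.69891622e-04, -3.21414827e-01,  9.46938477e-01,
        -1.42923814e+02],
       [ 0.00000000e+00,  0.00000000e+00,  0.00000000e+00,
         1.00000000e+00]])}
```

View pics/side0.png

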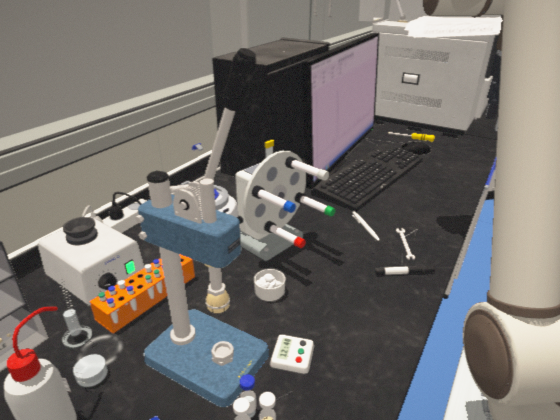

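View pics/top0.png

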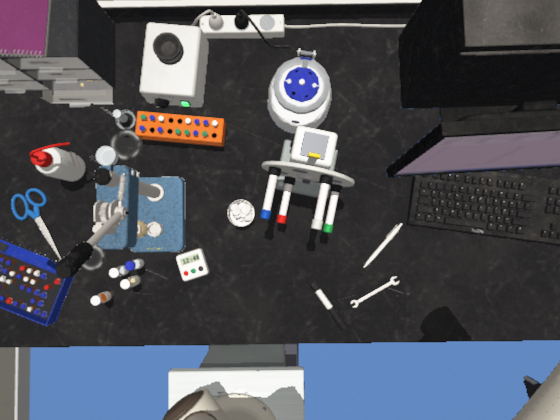

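The side view shows the wheel with white cap on top (~(320,175)), blue left (~(289,206)), green right (~(330,211)) and red at the bottom (~(300,242)); the tub is at (269,284). The top view shows the caps at (267,213), (281,218), (316,225), (328,228) and the tub at (241,213). I'll enlarge both for precise pixels.

Run:
```python
import cv2
a=cv2.imread("pics/side0.png")[135:305,215:355];b=cv2.imread("pics/top0.png")[115:245,215:365]
cv2.imwrite("pics/sc.png",cv2.resize(a,None,fx=3.5,fy=3.5,interpolation=cv2.INTER_CUBIC))
cv2.imwrite("pics/tc.png",cv2.resize(b,None,fx=4.5,fy=4.5,interpolation=cv2.INTER_CUBIC))
```

```text
(no output)
```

View pics/sc.png

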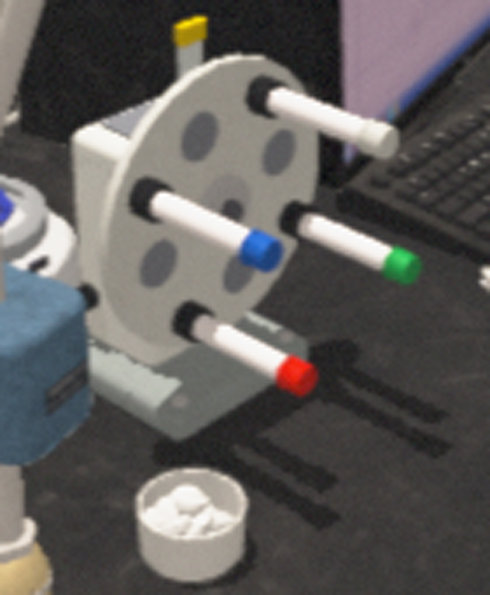

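View pics/tc.png

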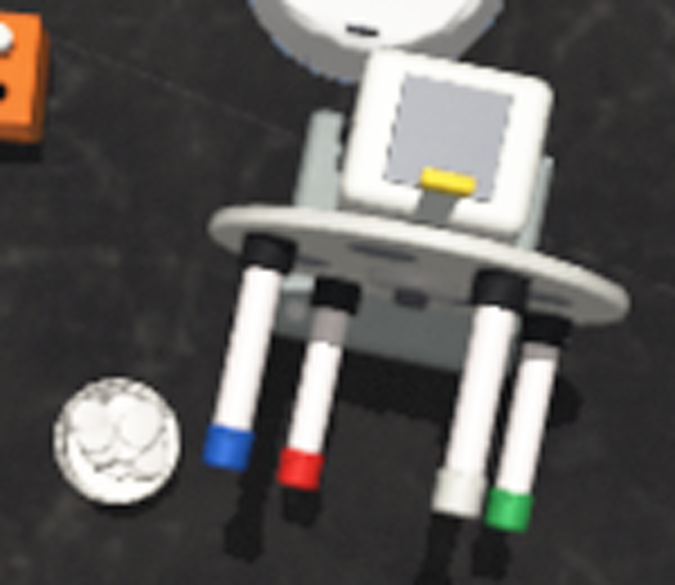

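Side crop (3.5x, offset 215,135): caps white (380,135), blue (261,250), green (401,265), red (297,376); tub rim (191,503). Top crop (4.5x, offset 215,115): blue (229,446), red (300,467), white (459,492), green (509,509); tub (117,440). Now fitting the pose.

```bash
cat > h.py <<'E'
import numpy as np, cv2
from bench import arm
from scipy.optimize import least_squares
ORD=['red','blue','white','green']
def proj(n,P):
    c=arm.camera_params(n);f=210/np.tan(np.radians(c['fov_y'])/2)
    K=np.array([[f,0,c['cx']],[0,f,c['cy']],[0,0,1]])
    return cv2.projectPoints(np.array(P,float).reshape(-1,1,3),c['rvec'],c['tvec'],K,None)[0][:,0]
def world(p,L):  # p: x,y,yaw ; L local points
    c,s=np.cos(p[2]),np.sin(p[2]);L=np.atleast_2d(L)
    return np.c_[p[0]+c*L[:,0]-s*L[:,1],p[1]+s*L[:,0]+c*L[:,1],L[:,2]]
def tube(a,d): return [-d,-75*np.sin(a),140+75*np.cos(a)]
def caps(p,q,d=99): return world(p,[tube(q+i*np.pi/2,d) for i in range(4)])
E
python3 - <<'E'
from h import *
S=np.array([(297,376),(261,250),(380,135),(401,265)])/3.5+[215,135]
T=np.array([(300,467),(229,446),(459,492),(509,509)])/4.5+[215,115]
r=lambda v:np.r_[(proj('side',caps(v[:3],v[3]))-S).ravel(),(proj('top',caps(v[:3],v[3]))-T).ravel()]
o=min((least_squares(r,[600,0,-.2,q]) for q in(2,3,4)),key=lambda o:o.cost)
print(o.x,np.round(o.fun,1))
ts=np.array([191,503])/3.5+[215,135];tt=np.array([117,440])/4.5+[215,115]
g=lambda v:np.r_[proj('side',[*v,35])[0]-ts,proj('top',[*v,35])[0]-tt]
t=least_squares(g,[550,150]);print('tub',t.x,t.fun)
print(caps(o.x[:3],o.x[3],62))
E
```

```text
[ 5.93264762e+02 -1.66442869e+02 -2.19118174e-01  3.60429153e+00] [ 0.1 -1.2  0.4 -0.8 -0.3  0.1  0.5 -0.8 -0.3  0.1 -0.5  0.1 -0.2  0.
 -0.4  0. ]
tub [519.921511   -17.66290589] [ 0.3384399  -1.17528568 -0.95587407  0.127069  ]
[[ 540.02415162 -120.28909108   72.88616944]
 [ 547.33567608  -87.45688667  173.47736172]
 [ 525.4702726  -185.6428943   207.11383056]
 [ 518.15874813 -218.47509871  106.52263828]]
```

```bash
cat >> h.py <<'E'
from scipy.spatial.transform import Rotation as R
P=[593.26,-166.44,-.2191]; Q=3.604
def shift(goal):
    s=arm.read_state();r=R.from_quat(s['ee_rot'])
    x=r.as_matrix()[:,0]; d=np.degrees(np.arctan2(x[1],x[0])-(P[2]+np.pi))
    return r.inv().apply(np.array(goal)-s['position']).round(1),round((d+180)%360-180,2)
E
python3 - <<'E'
from h import *
b=caps(P,Q,62)[1];print(b,shift([b[0],b[1],290]))
E
```

```text
[547.33159952 -87.44532921 173.45779454] (array([-480.6,  348.7,  -59. ]), np.float64(33.33))
```

drive_tool([
  [-1,0,0,-59,0],
  [-1,-40,30,-59,4],
  [-1,-80,58,-59,8],
  [-1,-120,87,-59,12],
  [-1,-160,116,-59,16],
  [-1,-200,145,-59,20],
  [-1,-240,174,-59,24],
  [-1,-280,203,-59,28],
  [-1,-320,232,-59,32],
  [-1,-360,261,-59,33.3],
  [-1,-400,290,-59,33.3],
  [-1,-440,319,-59,33.3],
])

```text
clock: 1.3
position: [520.4, -127.9, 290.1]
ee_rot: [0.109, 0.994, 0.0, -0.0]
contact_force: [0.4, -1.4, 0.9]
gripper_width: 85.6
grasp_force: 0.0
```

Run:
```python
from h import *
b=caps(P,Q,62)[1];s=arm.read_state();print(s['clock'],s['position'],shift([b[0],b[1],290]))
```

```text
1.3 [ 520.44509377 -127.88540023  290.10626422] (array([-17.5,  45.3,   0.1]), np.float64(0.06))
```

drive_tool([
  [-1,-10,25,0,0],
  [-1,-17.6,46.5,0,0],
  [-1,-17.6,46.5,0,0],
  [-1,-17.6,46.5,0,0],
])

```text
clock: 1.7
position: [547.0, -88.0, 289.7]
ee_rot: [0.109, 0.994, -0.0, -0.001]
contact_force: [-0.2, -0.4, 0.4]
gripper_width: 85.3
grasp_force: 0.0
```

Run:
```python
from h import *
b=caps(P,Q,62);s=arm.read_state();print(s['clock'],s['position'],shift([b[1][0],b[1][1],154.5]))
im=arm.get_image('wrist');c=arm.camera_params('wrist')
M=np.array(c['tool_from_camera']);f=210/np.tan(np.radians(c['fov_y'])/2)
def pw(w):
    t=R.from_quat(s['ee_rot']).inv().apply(w-s['position'])
    k=np.linalg.inv(M)@np.r_[t,1];return f*k[:2]/k[2]+[c['cx'],c['cy']]
for i in(1,2):
  for d in(25,62,90,108):
    u=pw(caps(P,Q,d)[i]);print(ORD[i],d,u.round());cv2.circle(im,tuple(int(v) for v in u),2,(0,0,255),-1)
cv2.imwrite('pics/w1.png',im)
```

```text
1.7 [546.9622525  -88.03811366 289.67460803] (array([ -0.4,   0.7, 135.2]), np.float64(0.09))
blue 25 [279. 249.]
blue 62 [279. 208.]
blue 90 [279. 175.]
blue 108 [279. 152.]
white 25 [147. 267.]
white 62 [141. 222.]
white 90 [136. 184.]
white 108 [132. 159.]
```

View pics/w1.png

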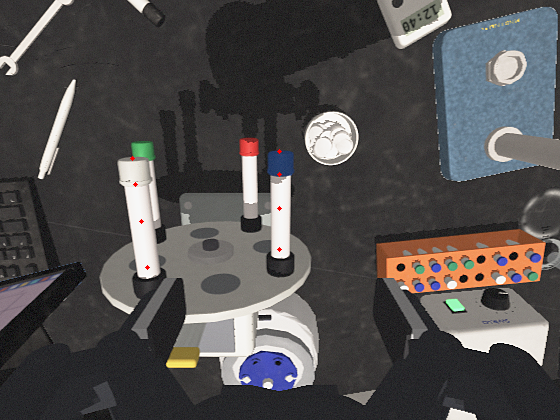

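The wrist view shows the predicted points lying on the blue (col ~280) and white (col ~140) tubes, so the pose fit is good. Descend and pinch blue.

drive_tool([
  [-0.6,0,1.5,30,0],
  [-0.3,0,1.5,60,0],
  [-0.3,0,1.5,90,0],
  [-0.3,0,1.5,115,0],
  [-0.3,0,1.5,135,0],
  [-0.3,0,1.5,135,0],
  [1,0,1.5,135,0],
  [1,0,1.5,135,0],
  [1,0,1.5,135,0],
  [1,0,1.5,135,0],
  [1,0,1.5,135,0],
])

```text
clock: 2.85
position: [548.3, -87.1, 156.6]
ee_rot: [0.109, 0.994, -0.0, 0.001]
contact_force: [0.3, -1.5, 3.1]
gripper_width: 13.9
grasp_force: 58.6
```

Run:
```python
from h import *
s=arm.read_state();print(s['clock'],s['position'],s['gripper_width'],s['grasp_force'],s['contact_force'])
a0=Q+np.pi/2-2*np.pi;print(np.degrees(a0))
for a in np.linspace(a0,np.pi/2,21): # tool: y=+rotator y (x_t=-x_r, z down)
    print([round(75*(np.sin(a0)-np.sin(a)),1),round(-75*(np.cos(a)-np.cos(a0)),1)],end=' ')
```

```text
2.85 [548.33803806 -87.05309199 156.5863996 ] 13.93597363070336 58.59485685825348 [ 0.30389496 -1.48040466  3.11343371]
-63.5060106348513
[np.float64(0.0), np.float64(-0.0)] [np.float64(-5.1), np.float64(-8.7)] [np.float64(-11.3), np.float64(-16.6)] [np.float64(-18.4), np.float64(-23.6)] [np.float64(-26.5), np.float64(-29.6)] [np.float64(-35.3), np.float64(-34.4)] [np.float64(-44.6), np.float64(-38.1)] [np.float64(-54.4), np.float64(-40.5)] [np.float64(-64.4), np.float64(-41.5)] [np.float64(-74.4), np.float64(-41.2)] [np.float64(-84.3), np.float64(-39.5)] [np.float64(-93.9), np.float64(-36.6)] [np.float64(-103.0), np.float64(-32.4)] [np.float64(-111.5), np.float64(-27.0)] [np.float64(-119.2), np.float64(-20.5)] [np.float64(-125.9), np.float64(-13.1)] [np.float64(-131.6), np.float64(-4.8)] [np.float64(-136.1), np.float64(4.1)] [np.float64(-139.4), np.float64(13.6)] [np.float64(-141.5), np.float64(23.4)] [np.float64(-142.1), np.float64(33.5)]
```

Gripped. Lead round, first half.

drive_tool([
  [1,0,-5,-8.7,0],
  [1,0,-11.3,-16.6,0],
  [1,0,-18.4,-23.6,0],
  [1,0,-26.5,-29.6,0],
  [1,0,-35.3,-34.4,0],
  [1,0,-44.6,-38.1,0],
  [1,0,-54.4,-40.5,0],
  [1,0,-64.4,-41.5,0],
  [1,0,-64.4,-41.5,0],
])

```text
clock: 3.75
position: [535.9, -148.7, 201.8]
ee_rot: [0.109, 0.994, 0.001, 0.004]
contact_force: [-3.9, 7.1, 17.3]
gripper_width: 13.8
grasp_force: 63.9
```

Some upward force built up; release and regrip to relax it and verify the angle.

drive_tool([
  [0,0,0,0,0],
  [-0.3,0,0,0,0],
  [-0.3,0,0,0,0],
  [-0.3,0,0,0,0],
])

```text
clock: 4.15
position: [533.1, -149.8, 196.1]
ee_rot: [0.109, 0.994, -0.0, -0.001]
contact_force: [-0.0, -1.0, -0.5]
gripper_width: 55.5
grasp_force: 0.0
```

Run:
```python
from h import *
s=arm.read_state();print(s['clock'],s['position'],s['gripper_width'],s['contact_force'])
for a in (0,-2): print(shift(world(P,tube(np.radians(a),62))[0]-[0,0,19]))
im=arm.get_image('wrist');cv2.imwrite('pics/w2.png',im)
cv2.imwrite('pics/s2.png',cv2.resize(arm.get_image('side')[100:320,190:400],None,fx=2.7,fy=2.7,interpolation=cv2.INTER_CUBIC))
```

```text
4.15 [ 533.10495251 -149.78185371  196.10025377] 55.51526008406037 [-0.04891135 -1.00465456 -0.50673725]
(array([-0.3, -3.2,  0.1]), np.float64(0.03))
(array([-0.3, -0.6,  0.1]), np.float64(0.03))
```

View pics/s2.png

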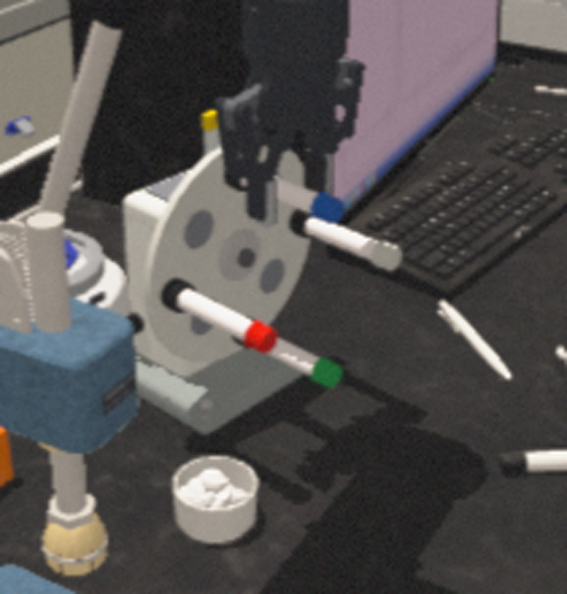

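Blue is now at top (327,206 in the crop), red at left (261,335), white right (383,254), green bottom (327,372).

Run:
```python
from h import *
S=np.array([(261,335),(327,206),(383,254),(327,372)])/2.7+[190,100]
o=least_squares(lambda v:(proj('side',caps(P,v[0]))-S).ravel(),[4.7]);print(np.degrees(o.x),o.fun.round(1))
a0=o.x[0]+np.pi/2-2*np.pi;p0=world(P,tube(a0,62))[0]-[0,0,19];print(shift(p0))
for a in np.linspace(a0,np.pi/2,13)[1:]: print(shift(world(P,tube(a,62))[0]-[0,0,19])[0],end=' ')
```

```text
[266.69075095] [ 0.4 -0.4  0.5 -0.2  1.5 -0.3  0.1 -0.8]
(array([-0.2,  1.1,  0.4]), np.float64(0.03))
[-0.2 -9.   0.5] [ -0.2 -19.1   2. ] [ -0.2 -28.9   4.8] [ -0.2 -38.2   8.9] [ -0.2 -46.8  14.2] [ -0.2 -54.7  20.7] [ -0.2 -61.6  28.2] [ -0.2 -67.4  36.5] [ -0.2 -72.1  45.6] [ -0.2 -75.4  55.2] [ -0.2 -77.5  65.1] [ -0.2 -78.2  75.3]
```

drive_tool([
  [1,0,0.5,0,0],
  [1,0,0.5,0,0],
  [1,0,0.5,0,0],
  [1,0,0.5,0,0],
  [1,0,-9,0.5,0],
  [1,0,-19,2,0],
  [1,0,-29,4.8,0],
  [1,0,-38,8.9,0],
  [1,0,-47,14.2,0],
  [1,0,-54.7,20.7,0],
  [1,0,-54.7,20.7,0],
  [-0.3,0,-54.7,20.7,0],
])

```text
clock: 5.45
position: [521.7, -203.2, 176.2]
ee_rot: [0.109, 0.994, -0.0, -0.0]
contact_force: [-0.7, -0.7, 1.4]
gripper_width: 27.4
grasp_force: 0.0
```

drive_tool([
  [-0.3,0,0,0,0],
  [-0.3,0,0,0,0],
  [1,0,0,0,0],
  [1,0,0,0,0],
  [1,0,0,0,0],
  [1,0,0,0,0],
  [1,0,-6.9,7.5,0],
  [1,0,-12.7,15.8,0],
  [1,0,-17.4,24.9,0],
  [1,0,-20.7,34.5,0],
  [1,0,-22.8,44.4,0],
  [1,0,-23.5,54.6,0],
])

```text
clock: 6.65
position: [516.7, -225.7, 122.5]
ee_rot: [0.109, 0.994, 0.0, 0.0]
contact_force: [-2.6, 2.4, 4.8]
gripper_width: 14.1
grasp_force: 67.3
```

drive_tool([
  [1,0,0,0,0],
  [1,0,0,0,0],
  [0,0,0,0,0],
  [-0.3,0,0,0,0],
  [-0.3,0,0,0,0],
  [-0.3,0,0,0,0],
])

```text
clock: 7.25
position: [516.7, -226.3, 121.7]
ee_rot: [0.109, 0.994, -0.0, 0.0]
contact_force: [-0.7, -0.1, 0.1]
gripper_width: 55.6
grasp_force: 0.0
```

Run:
```python
from h import *
print(shift(world(P,tube(np.pi/2,62))[0]-[0,0,19]))
cv2.imwrite('pics/s3.png',cv2.resize(arm.get_image('side')[100:320,190:400],None,fx=2.7,fy=2.7,interpolation=cv2.INTER_CUBIC))
```

```text
(array([0.2, 0. , 0.7]), np.float64(0.04))
```

View pics/s3.png

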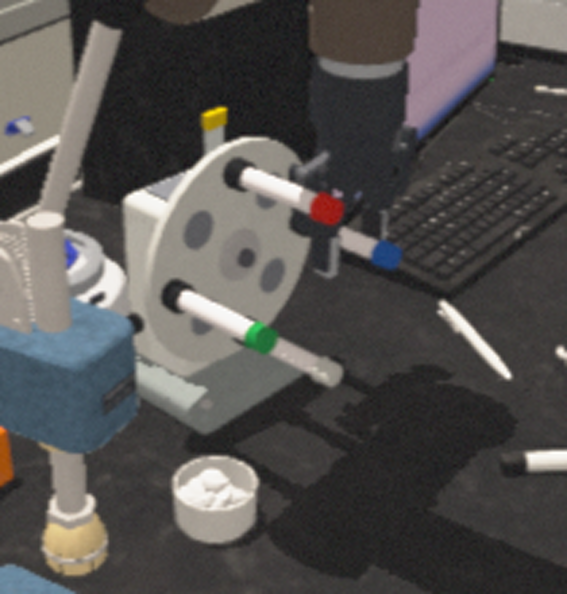

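Red is at top (326,208), blue right (387,254), green left (261,337), white bottom (330,372). Retreat upward with partial opening and verify.

drive_tool([
  [-0.3,0,0,-20,0],
  [-0.3,0,0,-50,0],
  [-0.3,0,0,-85,0],
  [-0.3,0,0,-120,0],
  [-0.3,0,0,-160,0],
  [-0.3,30,-30,-180,0],
  [-0.3,60,-60,-180,0],
  [-0.3,60,-100,-180,0],
  [-0.3,60,-100,-180,0],
  [-0.3,60,-100,-180,0],
])

```text
clock: 8.3
position: [435.9, -311.3, 301.4]
ee_rot: [0.11, 0.994, 0.0, -0.0]
contact_force: [0.8, 0.4, -0.6]
gripper_width: 55.8
grasp_force: 0.0
```

Run:
```python
from h import *
S=np.array([(326,208),(387,254),(330,372),(261,337)])/2.7+[190,100]
o=least_squares(lambda v:(proj('side',caps(P,v[0]))-S).ravel(),[0]);print(np.degrees(o.x),o.fun.round(1))
s=arm.read_state();print(s['position'],s['contact_force'])
a=cv2.resize(arm.get_image('side')[100:320,190:400],None,fx=1.9,fy=1.9);b=cv2.resize(arm.get_image('top')[115:245,215:365],None,fx=2.6,fy=2.6)
c=np.zeros((420,800,3),np.uint8);c[:a.shape[0],:a.shape[1]]=a;c[:b.shape[0],410:410+b.shape[1]]=b[:,:390]
cv2.imwrite('pics/f.png',c)
```

```text
[-4.47420042] [ 0.4 -0.6  0.  -0.9 -0.6 -1.2  0.4 -0.5]
[ 435.89843654 -311.25355838  301.40769786] [ 0.81943039  0.38472481 -0.62720957]
```

View pics/f.png

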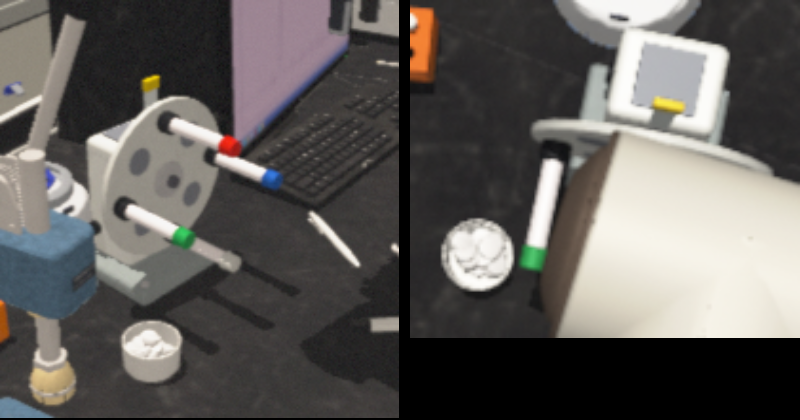

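The final view shows red at the top, about 4° from vertical against 12° allowed. The gripper is clear and the tub hasn't moved.

```bash
python3 -c "
from bench import arm
print(arm.job_done())"
```

```text
the job is handed in; nothing more can be done
None
```

I turned the wheel until the red-capped tube was at the top, about 4° from vertical by my last camera fit (12° is allowed). I let go with the wheel at rest, left the tub where it was, and handed the job in at about 8.5 s; no verdict came back.

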